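# Pop open the touch-latch notions chest

### The job

A tin of pins stands on the spring lid of the long sewing chest. Using the fingers only to push, slide the tin off the lid so that it stands wholly on the chest's fixed wooden deck beside it; then press the front of that lid down and let go, so that its touch latch springs it ajar. Do not lift, carry or tip the tin, keep the short chest shut, and leave all the other things where they stand.

Things in the scene. Friction and masses are not known exactly. Their poses are not given: they have to be found in the camera images.
- chest: the long plywood chest, fixed, 150 mm deep (its x, front to back; front faces the robot) and 320 mm long (its y, to the left); origin at the centre of its underside. Right half: a light wooden spring lid, x from -75 (free front edge) to +55 (hinge), y from -160 to -2, 12 mm thick, its shut top 76.5 mm above the table. Left half (y from 0 to 160): a fixed solid deck
- chest_deck (a point): middle of the long chest's fixed deck (chest x 0, y +80), on its surface, 75 mm above the table and 1.5 mm lower than the shut lid. The deck has a rim 5 mm wide and 5 mm high along its front, back and left edges, none towards the lid
- chest_lid (a joint): angle of the long chest's lid about its hinge at the back: 0 shut, 0.5 rad fully ajar (its stop). Touch latch: pressing the front edge down about 5 mm (3 N; stop at 7 mm, -0.055 rad) frees the catch, and when let go a spring lifts the front edge about 60 mm. Till then the lid cannot be raised; the tin's weight does not press it down
- chest_press (a point): point on top of the long chest's lid, 25 mm behind its front edge and midway along its length: a good place to press. It moves with the lid
- tin: round closed steel tin of pins, 60 mm across, 36 mm tall, about 80 g, standing at the start somewhere about the middle of the long chest's lid; origin at the centre of its underside
- shortbox: a second, shorter chest of the same make, 150 mm deep and 200 mm long, same height and same axes, its right half (y from -100 to -2) a touch-latch lid, its left half a rimmed deck; origin at the centre of its underside. It stands to the left or to the right of the long one and is to be left shut
- shortbox_lid (a joint): angle of the short chest's lid: 0 shut, 0.5 rad sprung ajar; the same touch latch
- thimble: small brass thimble standing on the far outer corner of the long chest's fixed deck, 18 mm across, 24 mm tall; origin at the centre of its underside
- spool_pink: wooden spool standing on the short chest's deck, 34 mm across, 45 mm tall; origin at the centre of its underside
- spool_orange: wooden spool standing on the table just in front (robot side) of the long chest, 38 mm across, 55 mm tall; origin at the centre of its underside
- jar: glass jar of buttons with a wooden stopper, standing on the table just behind the short chest, 66 mm across, 82 mm tall; origin at the centre of its underside
- button: round wooden coat button lying on the short chest's deck, 30 mm across, 6 mm thick; origin at the centre of its underside
- peg: wooden clothes peg lying on the table in front of the short chest, 70 mm long, 15 mm wide, 11 mm high; origin at its middle, underside
Mind the look-alikes: they are no part of the job. Leave any turquoise look-alike of the shortbox alone.

How it is judged:
By the outcome, as a careful person would: the job done as asked, in the order asked, and still so for the second after the job is handed in, with the robot touching nothing.
It also fails if it takes over 45 s, if anything falls off the work surface, if the arm or the gripper's body presses on something with over 40 N, if the wrist force passes 120 N, or if a joint passes its speed limit or range.

### The arm

A 7-joint arm with a two-finger parallel gripper is mounted at the origin on the work surface. World frame = base frame: x ahead of the robot, y to its left, z up, the work surface at z = 0. Lengths are in m, angles in rad, forces in N, time in s.
With the tool pointing down it reaches from about 0.425 to 0.925 m from the base axis. Payload 6.8 kg.
Tool frame: the origin (TCP) lies on the centre line of the jaws, within the pads' length; the fingertips stand 17 mm ahead of it and the grasp point (between the pads) lies 2 mm behind it (nose_length is the distance from the TCP to the fingertips, in m); z points along the fingers, x is the direction in which the jaws open and shut, and the axes are right-handed (so a half turn about z gives the same grasp; the last joint's range is limited). The gripper opens to 85 mm and grips with 20 to 120 N. Pads are 22 mm wide; open, the fingers measure 114 mm over their backs; the gripper's body (76 mm by 85 mm) begins 54 mm behind the grasp point. The pads swing forward as they close: fully open they stand 13 mm farther back than shut.
Start: joints at [1.058, 0.477, 0.022, 1.555, -0.011, 1.109, -0.083], TCP at [0.266, -0.62, 0.248] pointing down, gripper open.
Joint ranges: [-2.96, 2.96], [-0.34, 2.1], [-1.41, 1.46], [0.24, 2.44], [-1.37, 4.51], [0.17, 1.92], [-2.96, 2.96]. Speed limits (rad/s): [2.39, 2.39, 3.14, 3.14, 3.14, 3.14, 3.14].

### API

Orientations are given as a unit quaternion [w, x, y, z].
In Python, from station import * gives the robot as it stands.
- The arm moves only by the tool send_rows, never from a script. Its argument "commands" is a list of rows, each an object with "translation": the shift along the tool's x, y, z in m, a list of three; "rot": the turn, a rotation vector about the tool's x, y, z in degrees, a list of three; "grip": the finger opening in m, from 0 to 0.0854. In form: [{"translation": [tx, ty, tz], "rot": [rx, ry, rz], "grip": grip}, ...]. A call has exactly 5 rows; each row shifts and turns the commanded pose from where the row before left it, along the tool's axes as they then stand; what a row does not reach is not made up. A row lasts 1/12 s, in which the tool goes at most 41.7 mm and 7.16 degrees, less where a joint would pass 70% of its speed; a pose out of reach is approached as far as the arm can. A call with a gripper value outside its range is refused whole. The fingers move at their own pace and stop on an object; "force" is the grip in N (left out, the last holds). Time passes only in rows, so rows that do not move let the fingers close, or fill a call up. It gives the time, the measured TCP pose, the force and the opening at its end, in the units of the state.
- get_obs(): the state, without advancing time (a new reading comes with each control period).
- read_camera(name): name is "side" or "top" or "wrist"; returns a dict with "pixels" (400x640x3 uint8, red, green, blue), "depth" (400x640 float32, m along the optical axis (not along the pixel's ray), 0 where there is no reading), "mtx" (3x3 intrinsics, pixels), "dist" ([k1, k2, p1, p2, k3] as OpenCV has them; the pictures are not rectified), "extrinsics" (4x4, takes a point from camera to world coordinates). Camera axes: x right, y up, looking along -z (the intrinsics and any distortion apply to the point x, -y, -z); pixel columns grow to the right and rows downward; lengths in m; the calibration is good to about 2 mm. A picture is of the moment at which its call begins.
- hand_in(): hands the job in, once; it reports no verdict.
The state is a dict: "t": time; "q": joint angles; "joint_vel": joint speeds; "joint_torque": joint torques, N m; "eef_pos": TCP position; "tool_rot": TCP orientation; "contact_force": force on the tool from outside, world axes, zero at the start; "torque": the same for the moment, N m; "gripper_width": opening from 0.0 (shut) to 1.0 (fully open).
Only numpy, scipy, OpenCV 4.12 (cv2) and the standard library are available. Lean on these libraries where they do the work, as an engineer would, in place of code of your own. Each camera call takes 0.05 s, during which the arm holds its last target.

## Working session

There is one attempt and no reset: what is moved stays moved. The work goes in short steps, Python scripts to look and compute and a tool call to move; the robot and the scene stay as the last step left them, time stands still between calls to the robot, and variables do not carry over. Pictures are saved under pics/ and viewed, and the job is handed in when it is done.

Besides the shell and the picture viewer there is one more tool, called after ">>>" in YAML: its name, and indented under it one key for each argument. send_rows: Moves the arm, as the interface text tells. Its arguments: {"type":"object","properties":{"commands":{"type":"array","items":{"type":"object","properties":{"translation":{"type":"array","items":{"type":"number"}},"rot":{"type":"array","items":{"type":"number"}},"grip":{"type":"number"}}}},"force":{"type":"number"}},"required":["commands"]}

```bash
mkdir -p pics; ls; python3 - <<'E'
from station import *
import cv2,numpy as np
o=get_obs();print(o)
for n in ["top","side"]:
    c=read_camera(n)
    cv2.imwrite(f"pics/{n}0.png",cv2.cvtColor(c["pixels"],cv2.COLOR_RGB2BGR))
    np.savez(f"{n}0.npz",**c); print(n,c["mtx"].round(1).tolist(),c["dist"],c["extrinsics"].round(3).tolist())
E
```

```text
pics
{'t': 0.0, 'q': array([ 1.0578828 ,  0.47782271,  0.02231803,  1.55648961, -0.01147967,
        1.10929144, -0.08313592]), 'joint_vel': array([-0.00011193, -0.00010771,  0.0002113 ,  0.00107082,  0.00103817,
        0.00166639,  0.00114103]), 'joint_torque': array([-1.46627863e-03, -5.96459520e+01,  1.60769574e+00, -2.81194246e+01,
        1.25246824e-02,  9.36605124e-03, -8.05015105e-06]), 'eef_pos': array([ 0.26561226, -0.61991315,  0.247294  ]), 'tool_rot': array([-4.54267015e-04,  8.34822934e-01, -5.50517740e-01, -8.24723970e-04]), 'contact_force': array([-0.64876174, -0.19169294,  0.25046828]), 'torque': array([ 0.01655659, -0.05352764,  0.04254493]), 'gripper_width': 1.000563426420989}
top [[456.7, 0.0, 324.9], [0.0, 456.7, 204.1], [0.0, 0.0, 1.0]] [-0.03538409  0.          0.          0.          0.        ] [[0.023, 0.982, -0.188, 0.345], [-1.0, 0.024, 0.003, 0.067], [0.008, 0.188, 0.982, 1.236], [0.0, 0.0, 0.0, 1.0]]
side [[519.0, 0.0, 322.1], [0.0, 519.0, 191.9], [0.0, 0.0, 1.0]] [0.00247075 0.         0.         0.         0.        ] [[-0.695, 0.368, -0.618, -0.271], [-0.719, -0.331, 0.612, 0.869], [0.021, 0.869, 0.494, 0.734], [0.0, 0.0, 0.0, 1.0]]
```

View pics/top0.png

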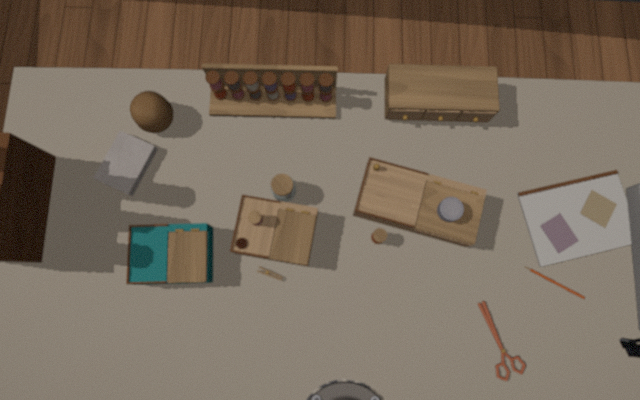

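View pics/side0.png

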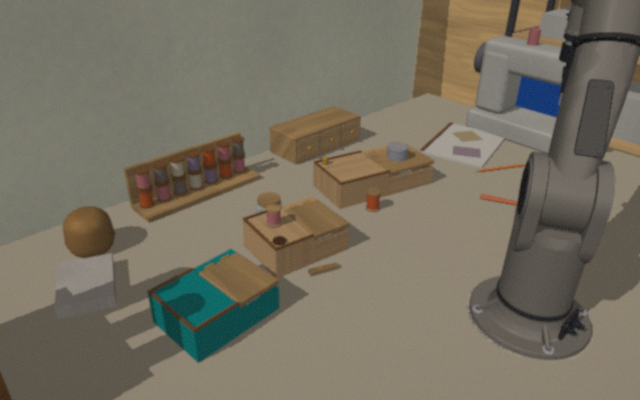

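```bash
cat > h.py <<'E'
import numpy as np,cv2
def ray(c,u,v):
    p=cv2.undistortPoints(np.array([[[u,v]]],float),c["mtx"],c["dist"])[0,0]
    d=c["extrinsics"][:3,:3]@np.array([p[0],-p[1],-1]); return c["extrinsics"][:3,3],d
def onz(c,u,v,z):
    o,d=ray(c,u,v); return o+d*(z-o[2])/d[2]
def proj(c,P):
    R=c["extrinsics"][:3,:3];q=R.T@(np.asarray(P,float)-c["extrinsics"][:3,3])
    q=np.array([[[q[0],-q[1],-q[2]]]]); return cv2.projectPoints(q,np.zeros(3),np.zeros(3),c["mtx"],c["dist"])[0].ravel()
def cloud(c):
    h,w=c["depth"].shape;uv=np.stack(np.meshgrid(np.arange(w),np.arange(h)),-1).reshape(-1,1,2).astype(float)
    p=cv2.undistortPoints(uv,c["mtx"],c["dist"])[:,0];d=c["depth"].ravel()
    q=np.stack([p[:,0]*d,-p[:,1]*d,-d],1)
    P=q@c["extrinsics"][:3,:3].T+c["extrinsics"][:3,3]; return P.reshape(h,w,3)
E
python3 - <<'E'
from h import *
c=dict(np.load("top0.npz"));P=cloud(c)
s=dict(np.load("side0.npz"))
im=cv2.cvtColor(c["pixels"],cv2.COLOR_RGB2BGR)
cr=cv2.convertScaleAbs(im[140:260,340:500],alpha=1.6);cv2.imwrite("pics/topcrop.png",cv2.resize(cr,None,fx=5,fy=5,interpolation=cv2.INTER_CUBIC)[:600])
im=cv2.cvtColor(s["pixels"],cv2.COLOR_RGB2BGR)
cr=cv2.convertScaleAbs(im[120:220,300:450],alpha=1.6);cv2.imwrite("pics/sidecrop.png",cv2.resize(cr,None,fx=5,fy=5,interpolation=cv2.INTER_CUBIC))
z=P[...,2]; sub=np.zeros(z.shape,bool); sub[140:260,340:500]=1
m=sub&(z>.060)&(z<.095); m=cv2.morphologyEx(m.astype(np.uint8),cv2.MORPH_OPEN,np.ones((3,3)))>0
Q=P[m];print(len(Q),Q.min(0),Q.max(0))
n,l,st,ce=cv2.connectedComponentsWithStats((sub&(z>.06)).astype(np.uint8));i=1+np.argmax(st[1:,4])
cloudpts=P[l==i]; r=cv2.minAreaRect((cloudpts[:,:2]*1000).astype(np.float32));print("rect",r,cv2.boxPoints(r))
t=sub&(z>.103)&(z<.13);print("tin",t.sum(),P[t].mean(0),P[t].min(0),P[t].max(0), np.median(z[t]))
print(cv2.minEnclosingCircle((P[t][:,:2]*1000).astype(np.float32)))
vv,uu=np.nonzero(t);print(uu.mean(),vv.mean())
E
```

```text
6512 [ 0.4738279  -0.35962806  0.06039306] [ 0.69257107 -0.01200926  0.09489302]
rect ((480.631591796875, -147.45193481445312), (341.668701171875, 375.3983459472656), 74.71607971191406) [[ 254.53874  -262.76617 ]
 [ 616.6598   -361.72205 ]
 [ 706.7244    -32.137695]
 [ 344.6034     66.81818 ]]
tin 471 [ 0.55547748 -0.25286048  0.11279767] [ 0.52603165 -0.28494893  0.10308852] [ 0.66425845 -0.07086974  0.12023249] 0.11287860282270445
((603.1270751953125, -175.42340087890625), 121.11371612548828)
450.7091295116773 208.6900212314225
```

View pics/topcrop.png

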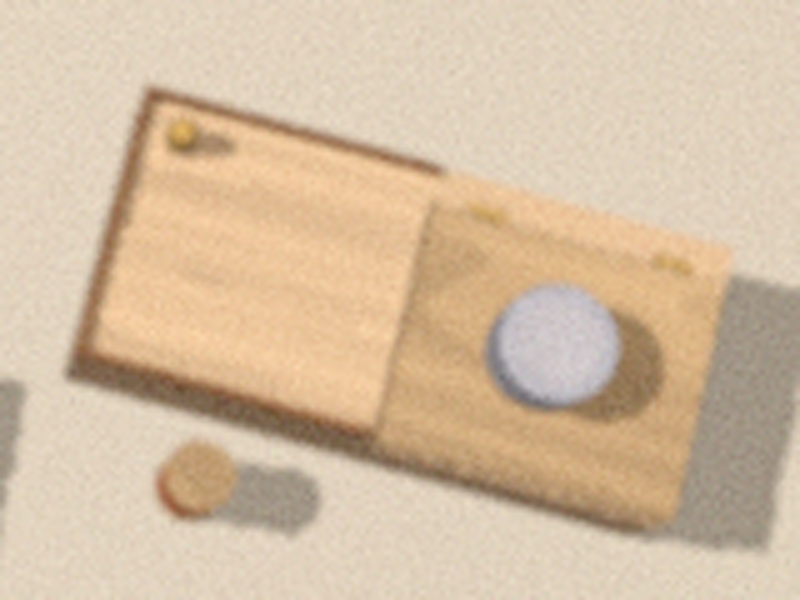

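View pics/sidecrop.png

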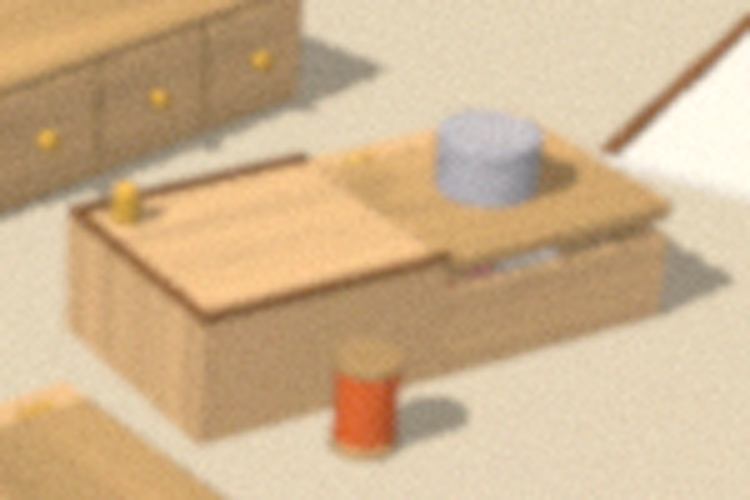

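```bash
python3 - <<'E'
from h import *
c=dict(np.load("top0.npz"));s=dict(np.load("side0.npz"))
T=lambda x,y:(340+x/5-.4,140+y/5-.4); S=lambda x,y:(300+x/5-.4,120+y/5-.4)
pts=dict(BL=((150,88),(70,210),.08),FL=((75,372),(208,318),.08),Brimend=((440,168),(305,157),.08),BRlid=((733,247),(545,128),.075),Frimend=((378,436),(445,256),.08),FRlid=((672,525),(668,212),.0765))
for k,(a,b,z) in pts.items():
    print(k,onz(c,*T(*a),z).round(4),onz(s,*S(*b),z).round(4))
# tin centre top
print("tin top",onz(c,*T(560,343),.1125),onz(s,*S(490,135),.1125))
print("thimble",onz(c,*T(183,135),.099),onz(s,*S(125,187),.099))
print("spool",onz(c,*T(203,475),.055),onz(s,*S(370,357),.055))
E
```

```text
BL [ 0.6943 -0.0515  0.08  ] [ 0.6876 -0.0434  0.08  ]
FL [ 0.5417 -0.0136  0.08  ] [ 0.5461 -0.01    0.08  ]
Brimend [ 0.6547 -0.204   0.08  ] [ 0.6466 -0.1964  0.08  ]
BRlid [ 0.6174 -0.359   0.075 ] [ 0.5836 -0.3469  0.075 ]
Frimend [ 0.5122 -0.1693  0.08  ] [ 0.5083 -0.1591  0.08  ]
FRlid [ 0.4702 -0.3207  0.0765] [ 0.4619 -0.3042  0.0765]
tin top [ 0.55680045 -0.25524084  0.1125    ] [ 0.55009771 -0.24590228  0.1125    ]
thimble [ 0.66376901 -0.06675129  0.099     ] [ 0.66047398 -0.05990323  0.099     ]
spool [ 0.49315923 -0.08270279  0.055     ] [ 0.4892675  -0.07696731  0.055     ]
```

```bash
python3 - <<'E'
from h import *
for n,box,tb in (("top",(445,203,457,213),(330,300,420,360)),("side",(392,146,405,150),(330,280,420,330))):
    c=dict(np.load(n+"0.npz"));P=cloud(c)
    f=lambda b:np.median(P[b[1]:b[3],b[0]:b[2]].reshape(-1,3),0).round(4)
    print(n,"tin",f(box),"table",f(tb))
    if n=="side": print("deck",f((335,160,370,175)))
    else: print("deck",f((375,180,410,210)))
E
```

```text
top tin [ 0.5586 -0.2523  0.1131] table [ 0.249 -0.074 -0.   ]
deck [ 0.5962 -0.1108  0.075 ]
side tin [ 0.5447 -0.2415  0.1131] table [ 0.2333  0.2084 -0.0004]
deck [ 0.5985 -0.1084  0.0746]
```

Candidates: the long chest at (420,202), with the grey tin on its lid at (450,209). The look-alikes are the short plain chest (275,230), the turquoise box (170,253) and the drawer cabinet (440,93). The crop shows the long one has the thimble on its deck and the tin on its lid, so it's the target. I'll move to the right of the tin, at height.

>>> send_rows:
  commands:
    - {"translation":[-0.0144,-0.0312,0],"rot":[0,0,0],"grip":0.04}
    - {"translation":[-0.0144,-0.0312,0],"rot":[0,0,0],"grip":0.04}
    - {"translation":[-0.0144,-0.0312,0],"rot":[0,0,0],"grip":0.04}
    - {"translation":[-0.0144,-0.0312,0],"rot":[0,0,0],"grip":0.04}
    - {"translation":[-0.0144,-0.0312,0],"rot":[0,0,0],"grip":0.04}

```text
t: 0.52
eef_pos: [0.3816, -0.4913, 0.2479]
tool_rot: [-0.0, 0.835, -0.551, -0.0]
contact_force: [0.2, 0.0, 0.3]
gripper_width: 0.47
```

>>> send_rows:
  commands:
    - {"translation":[-0.0144,-0.0312,0],"rot":[0,0,0],"grip":0.04}
    - {"translation":[-0.0144,-0.0312,0],"rot":[0,0,0],"grip":0.04}
    - {"translation":[-0.0144,-0.0312,0],"rot":[0,0,0],"grip":0.04}
    - {"translation":[-0.0144,-0.0312,0],"rot":[0,0,0],"grip":0.04}
    - {"translation":[-0.0144,-0.0312,0],"rot":[0,0,0],"grip":0.04}

```text
t: 0.93
eef_pos: [0.4965, -0.3637, 0.248]
tool_rot: [0.0, 0.835, -0.551, -0.0]
contact_force: [0.9, -1.0, 0.0]
gripper_width: 0.464
```

>>> send_rows:
  commands:
    - {"translation":[0,0,0],"rot":[0,0,-6.6],"grip":0.04}
    - {"translation":[0,0,0],"rot":[0,0,-6.6],"grip":0.04}
    - {"translation":[0,0,0],"rot":[0,0,-6.6],"grip":0.04}
    - {"translation":[0,0,0],"rot":[0,0,-6.6],"grip":0.04}
    - {"translation":[0,0,0],"rot":[0,0,-6.6],"grip":0.04}

```text
t: 1.35
eef_pos: [0.4957, -0.365, 0.2478]
tool_rot: [-0.0, 0.958, -0.288, -0.0]
contact_force: [-0.8, 0.1, 0.4]
gripper_width: 0.47
```

>>> send_rows:
  commands:
    - {"translation":[0,0,0],"rot":[0,0,-6.6],"grip":0.04}
    - {"translation":[0,0,0],"rot":[0,0,-6.6],"grip":0.04}
    - {"translation":[0,0,0],"rot":[0,0,-6.5],"grip":0.04}
    - {"translation":[0,0,0],"rot":[0,0,0],"grip":0.04}
    - {"translation":[0,0,0],"rot":[0,0,0],"grip":0.04}

```text
t: 1.77
eef_pos: [0.4956, -0.3652, 0.2479]
tool_rot: [-0.0, 0.992, -0.125, -0.0]
contact_force: [0.1, -0.5, 0.2]
gripper_width: 0.47
```

```bash
python3 - <<'E'
from station import *
from h import *
from scipy.spatial.transform import Rotation as R
o=get_obs();print(o["t"],o["eef_pos"],R.from_quat(o["tool_rot"],scalar_first=True).as_matrix().round(3).tolist(),o["gripper_width"],o["contact_force"])
for n in ["wrist","top","side"]:
    c=read_camera(n);np.savez(f"{n}1.npz",**c)
    cv2.imwrite(f"pics/{n}1.png",cv2.convertScaleAbs(cv2.cvtColor(c["pixels"],cv2.COLOR_RGB2BGR),alpha=1.5))
    if n=="wrist":print(c["extrinsics"].round(3).tolist())
E
```

```text
1.7667 [ 0.49560833 -0.36524255  0.24791704] [[0.969, -0.247, -0.001], [-0.247, -0.969, 0.001], [-0.001, -0.0, -1.0]] 0.4697524133137645 [ 0.11346272 -0.52416156  0.2332829 ]
[[0.969, 0.236, 0.072, 0.515], [-0.247, 0.928, 0.28, -0.294], [-0.001, -0.29, 0.957, 0.374], [0.0, 0.0, 0.0, 1.0]]
```

View pics/wrist1.png

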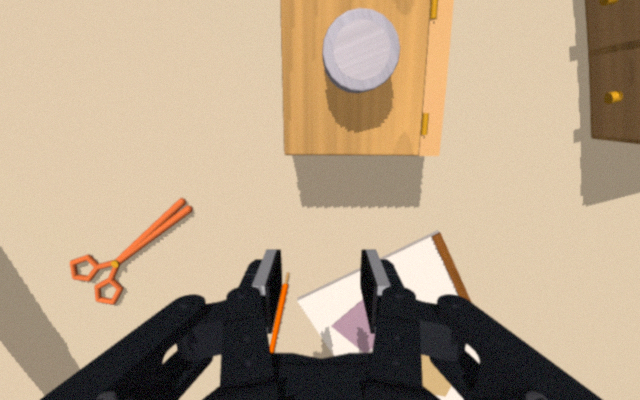

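View pics/side1.png

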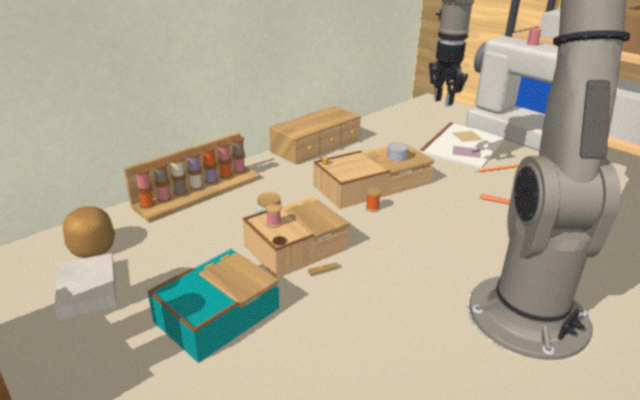

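Wrist view: tin top centred near (361,50). The chest's right end runs along row 155 from (286,154) to (440,156), and its sides are nearly vertical, so the yaw matches. I'll measure from this view.

```bash
python3 - <<'E'
from h import *
c=dict(np.load("wrist1.npz"))
a=onz(c,286,154,.0765);b=onz(c,440,155.5,.075);d=onz(c,281,0,.0765);e=onz(c,452,0,.075)
print(a,b,np.linalg.norm(a-b),d,e)
print("front dir",np.degrees(np.arctan2(*(d-a)[[0,1]])),"back",np.degrees(np.arctan2(*(e-b)[[0,1]])),"right",np.degrees(np.arctan2(*(b-a)[[1,0]])))
im=c["pixels"].astype(int)
m=((im[...,2]>im[...,0]-5)&(im[...,2]>120)).astype(np.uint8);m[130:]=0;m[:,:300]=0;m[:,420:]=0
m=cv2.morphologyEx(m,cv2.MORPH_OPEN,np.ones((5,5)))
n,l,st,ce=cv2.connectedComponentsWithStats(m);print(st[1:],ce[1:])
P=cloud(c);t=(P[...,2]>.108)&(P[...,2]<.118)&(m>0)
print(P[t].mean(0),cv2.minEnclosingCircle((P[t][:,:2]*1000).astype(np.float32)))
tin=np.r_[np.array(cv2.minEnclosingCircle((P[t][:,:2]*1000).astype(np.float32))[0])/1000]
psi=np.radians(-14.2);X=np.array([np.cos(psi),np.sin(psi)]);Y=np.array([-X[1],X[0]])
for o in (a[:2]+.075*X+.160*Y,b[:2]-.075*X+.160*Y):
    print("origin",o,"tin",(tin-o)@X,(tin-o)@Y)
E
```

```text
[ 0.47324294 -0.32205225  0.0765    ] [ 0.61729074 -0.35995636  0.075     ] 0.1489588556982718 [ 0.50506298 -0.19402209  0.0765    ] [ 0.64878514 -0.22838207  0.075     ]
front dir 13.95724309599628 back 13.461377708995197 right -14.742373720264167
[[ 324   10   74   79 2077]] [[359.79971112  48.22869523]]
[ 0.5560715  -0.25418894  0.11286789] ((556.717041015625, -255.07740783691406), 29.128801345825195)
origin [ 0.58520052 -0.18533904] tin -0.010505843328774338 -0.07459474118501153
origin [ 0.58383152 -0.18644705] tin -0.009450472769827646 -0.07318475834614892
```

>>> send_rows:
  commands:
    - {"translation":[0.016,-0.031,0],"rot":[0,0,0],"grip":0.04}
    - {"translation":[0.016,-0.031,0],"rot":[0,0,0],"grip":0.04}
    - {"translation":[0,0,0.035],"rot":[0,0,0],"grip":0.04}
    - {"translation":[0,0,0.035],"rot":[0,0,0],"grip":0.04}
    - {"translation":[0,0,0.035],"rot":[0,0,0],"grip":0.04}

```text
t: 2.33
eef_pos: [0.5431, -0.3122, 0.1428]
tool_rot: [0.0, 0.992, -0.123, 0.001]
contact_force: [0.5, -0.9, 0.2]
gripper_width: 0.466
```

>>> send_rows:
  commands:
    - {"translation":[0,0,0.016],"rot":[0,0,0],"grip":0.04}
    - {"translation":[0,0,0.016],"rot":[0,0,0],"grip":0.04}
    - {"translation":[0,0,0.004],"rot":[0,0,0],"grip":0.04}
    - {"translation":[0,0,0],"rot":[0,0,0],"grip":0.04}
    - {"translation":[0,0,0],"rot":[0,0,0],"grip":0.04}

```text
t: 2.75
eef_pos: [0.5426, -0.3131, 0.108]
tool_rot: [0.0, 0.992, -0.123, 0.0]
contact_force: [0.4, -0.4, 1.7]
gripper_width: 0.469
```

```bash
python3 - <<'E'
from station import *
from h import *
o=get_obs();print(o["t"],o["eef_pos"],o["contact_force"])
c=read_camera("wrist");cv2.imwrite("pics/wrist2.png",cv2.cvtColor(c["pixels"],cv2.COLOR_RGB2BGR))
c=read_camera("side");im=cv2.cvtColor(c["pixels"],cv2.COLOR_RGB2BGR)[60:220,280:480];cv2.imwrite("pics/side2.png",cv2.resize(cv2.convertScaleAbs(im,alpha=1.5),None,fx=3.7,fy=3.7))
E
```

```text
2.75 [ 0.54258401 -0.31305333  0.10803131] [ 0.44747096 -0.35389063  1.67040099]
```

View pics/wrist2.png

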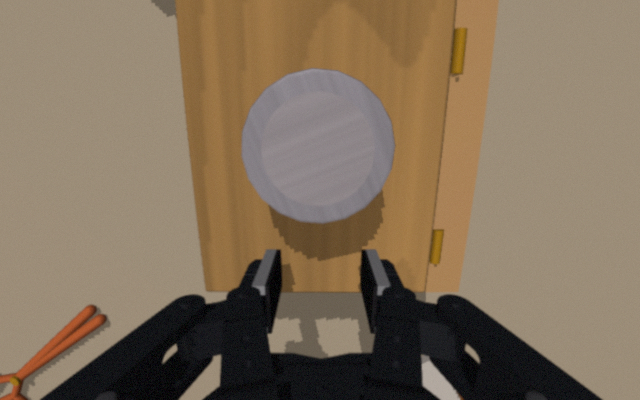

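View pics/side2.png

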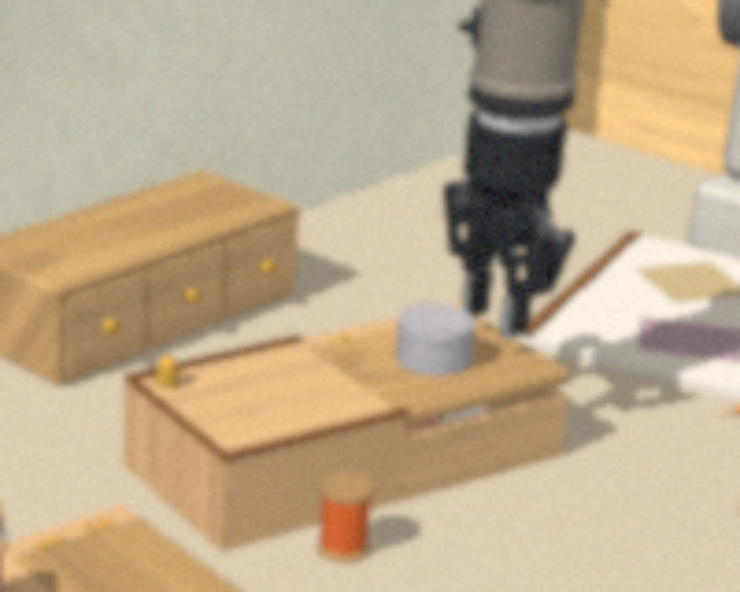

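Wrist view: the tin at (319,146) is centred between the fingers at (320,290). I'll start the push.

>>> send_rows:
  commands:
    - {"translation":[0,-0.008,0],"rot":[0,0,0],"grip":0.04}
    - {"translation":[0,-0.008,0],"rot":[0,0,0],"grip":0.04}
    - {"translation":[0,-0.006,0],"rot":[0,0,0],"grip":0.04}
    - {"translation":[0,-0.005,0],"rot":[0,0,0],"grip":0.04}
    - {"translation":[0,-0.005,0],"rot":[0,0,0],"grip":0.04}

```text
t: 3.27
eef_pos: [0.5503, -0.281, 0.1076]
tool_rot: [0.0, 0.992, -0.122, 0.0]
contact_force: [0.3, -1.1, 0.3]
gripper_width: 0.468
```

>>> send_rows:
  commands:
    - {"translation":[0,-0.006,0],"rot":[0,0,0],"grip":0.04}
    - {"translation":[0,-0.006,0],"rot":[0,0,0],"grip":0.04}
    - {"translation":[0,-0.006,0],"rot":[0,0,0],"grip":0.04}
    - {"translation":[0,-0.006,0],"rot":[0,0,0],"grip":0.04}
    - {"translation":[0,-0.006,0],"rot":[0,0,0],"grip":0.04}

```text
t: 3.68
eef_pos: [0.5573, -0.2522, 0.1073]
tool_rot: [0.0, 0.992, -0.123, 0.0]
contact_force: [0.0, -0.9, 0.5]
gripper_width: 0.469
```

```bash
python3 - <<'E'
from station import *
from h import *
o=get_obs();print(o["t"],o["eef_pos"],o["contact_force"])
c=read_camera("wrist");cv2.imwrite("pics/wrist3.png",cv2.cvtColor(c["pixels"],cv2.COLOR_RGB2BGR))
E
```

```text
3.6833 [ 0.55733158 -0.25220316  0.10731519] [ 0.04594664 -0.91536274  0.5373671 ]
```

View pics/wrist3.png

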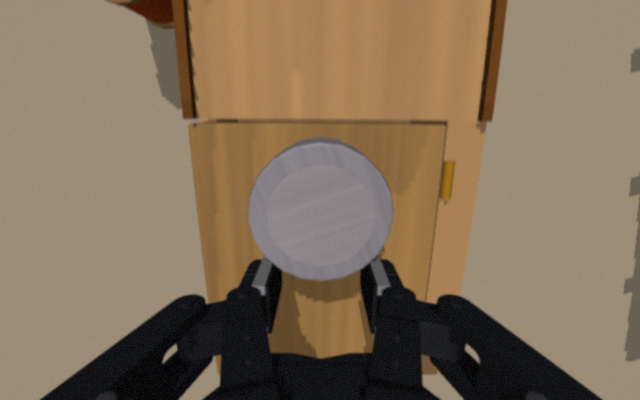

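The tin is cradled at (321,210), with the seam ahead at row 121. I'll push about 98 mm further.

>>> send_rows:
  commands:
    - {"translation":[0,-0.006,0],"rot":[0,0,0],"grip":0.04}
    - {"translation":[0,-0.006,0],"rot":[0,0,0],"grip":0.04}
    - {"translation":[0,-0.006,0],"rot":[0,0,0],"grip":0.04}
    - {"translation":[0,-0.006,0],"rot":[0,0,0],"grip":0.04}
    - {"translation":[0,-0.006,0],"rot":[0,0,0],"grip":0.04}

```text
t: 4.15
eef_pos: [0.5646, -0.223, 0.1073]
tool_rot: [-0.0, 0.992, -0.123, -0.0]
contact_force: [-0.8, -0.1, 0.3]
gripper_width: 0.468
```

>>> send_rows:
  commands:
    - {"translation":[0,-0.006,0],"rot":[0,0,0],"grip":0.04}
    - {"translation":[0,-0.006,0],"rot":[0,0,0],"grip":0.04}
    - {"translation":[0,-0.006,0],"rot":[0,0,0],"grip":0.04}
    - {"translation":[0,-0.006,0],"rot":[0,0,0],"grip":0.04}
    - {"translation":[0,-0.006,0],"rot":[0,0,0],"grip":0.04}

```text
t: 4.57
eef_pos: [0.5719, -0.1939, 0.1072]
tool_rot: [-0.0, 0.992, -0.123, -0.0]
contact_force: [0.7, 0.0, 0.3]
gripper_width: 0.465
```

>>> send_rows:
  commands:
    - {"translation":[0,-0.006,0],"rot":[0,0,0],"grip":0.04}
    - {"translation":[0,-0.006,0],"rot":[0,0,0],"grip":0.04}
    - {"translation":[0,-0.006,0],"rot":[0,0,0],"grip":0.04}
    - {"translation":[0,-0.006,0],"rot":[0,0,0],"grip":0.04}
    - {"translation":[0,-0.006,0],"rot":[0,0,0],"grip":0.04}

```text
t: 4.98
eef_pos: [0.5793, -0.1649, 0.1073]
tool_rot: [0.0, 0.992, -0.123, 0.0]
contact_force: [0.1, -0.4, -0.7]
gripper_width: 0.465
```

```bash
python3 - <<'E'
from station import *
from h import *
o=get_obs();print(o["t"],o["eef_pos"],o["contact_force"])
c=read_camera("wrist");cv2.imwrite("pics/wrist4.png",cv2.cvtColor(c["pixels"],cv2.COLOR_RGB2BGR))
E
```

```text
4.9833 [ 0.57925531 -0.16490909  0.1073134 ] [ 0.09118165 -0.35585311 -0.74608486]
```

View pics/wrist4.png

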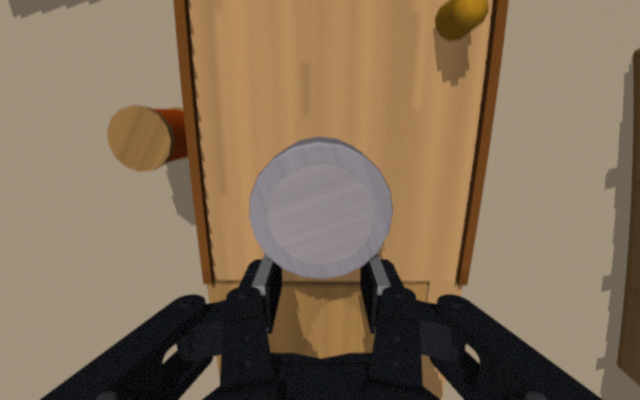

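>>> send_rows:
  commands:
    - {"translation":[0,-0.006,0],"rot":[0,0,0],"grip":0.04}
    - {"translation":[0,-0.005,0],"rot":[0,0,0],"grip":0.04}
    - {"translation":[0,-0.002,0],"rot":[0,0,0],"grip":0.04}
    - {"translation":[0,0.001,0],"rot":[0,0,0],"grip":0.04}
    - {"translation":[0,0.006,0],"rot":[0,0,0],"grip":0.04}

```text
t: 5.45
eef_pos: [0.5809, -0.1585, 0.1074]
tool_rot: [-0.0, 0.993, -0.122, 0.0]
contact_force: [0.3, 0.7, 0.6]
gripper_width: 0.467
```

>>> send_rows:
  commands:
    - {"translation":[0,0.012,0],"rot":[0,0,0],"grip":0.04}
    - {"translation":[0,0.02,0],"rot":[0,0,0],"grip":0.04}
    - {"translation":[0,0.02,-0.015],"rot":[0,0,0],"grip":0.04}
    - {"translation":[0,0.02,-0.03],"rot":[0,0,0],"grip":0.02}
    - {"translation":[0,0.02,-0.035],"rot":[0,0,0],"grip":0.0}

```text
t: 5.87
eef_pos: [0.5555, -0.2512, 0.1862]
tool_rot: [-0.0, 0.992, -0.124, -0.002]
contact_force: [0.9, -0.7, 0.0]
gripper_width: 0.198
```

```bash
python3 - <<'E'
from station import *
from h import *
o=get_obs();print(o["t"],o["eef_pos"],o["contact_force"],o["gripper_width"])
c=read_camera("wrist");cv2.imwrite("pics/wrist5.png",cv2.cvtColor(c["pixels"],cv2.COLOR_RGB2BGR))
np.savez("wrist5.npz",**c)
im=c["pixels"].astype(int);P=cloud(c)
t=(P[...,2]>.107)&(P[...,2]<.117)&(im[...,2]>im[...,0]-5)&(im[...,2]>90)
t=cv2.morphologyEx(t.astype(np.uint8),cv2.MORPH_OPEN,np.ones((5,5)))>0
n,l,st,ce=cv2.connectedComponentsWithStats(t.astype(np.uint8));print(st[1:],ce[1:]);t=l==1+np.argmax(st[1:,4])
q=cv2.minEnclosingCircle((P[t][:,:2]*1000).astype(np.float32));print(q,np.median(P[t][:,2]))
psi=np.radians(-14.2);X=np.array([np.cos(psi),np.sin(psi)]);Y=np.array([-X[1],X[0]]);O=np.array([.5842,-.1862])
d=np.array(q[0])/1000-O;print("tin chest",d@X,d@Y)
tgt=O-.05*X-.081*Y;print("press",tgt); e=tgt-o["eef_pos"][:2];print("tool dx,dy",e@X,-e@Y)
E
```

```text
5.8667 [ 0.55547962 -0.25119452  0.18620188] [ 0.85411231 -0.67193714  0.02930236] 0.19830875251848476
[[ 274    0  102   59 2081]] [[324.84574724  33.1182124 ]]
((591.1549682617188, -121.58722686767578), 29.551504135131836) 0.11099730165433042
tin chest -0.009107528831479104 0.06434465754011354
press [ 0.51585783 -0.2524597 ]
tool dx,dy -0.03810079280343252 0.010946039719754054
```

View pics/wrist5.png

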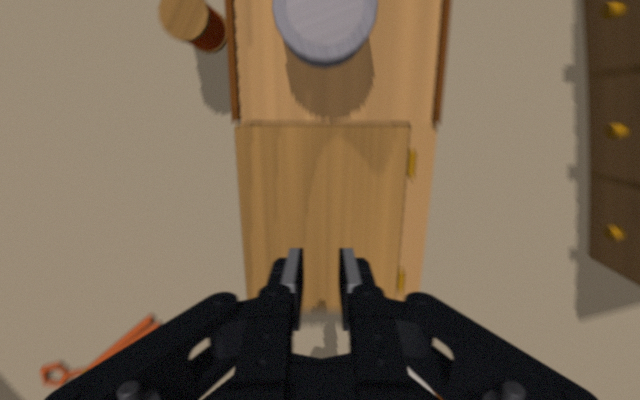

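Tin is at chest (-9, +64) mm with its top at 0.111 m, so it's seated on the deck with about 34 mm clearance from the lid. Next is the press point.

>>> send_rows:
  commands:
    - {"translation":[-0.019,0.0055,0],"rot":[0,0,0],"grip":0.0}
    - {"translation":[-0.019,0.0055,0],"rot":[0,0,0],"grip":0.0}
    - {"translation":[0,0,0],"rot":[0,0,0],"grip":0.0}
    - {"translation":[0,0,0.035],"rot":[0,0,0],"grip":0.0}
    - {"translation":[0,0,0.035],"rot":[0,0,0],"grip":0.0}

```text
t: 6.33
eef_pos: [0.5201, -0.2527, 0.1188]
tool_rot: [0.001, 0.992, -0.124, 0.003]
contact_force: [0.7, -0.0, -0.3]
gripper_width: -0.001
```

>>> send_rows:
  commands:
    - {"translation":[0,0,0.006],"rot":[0,0,0],"grip":0.0}
    - {"translation":[0,0,0.006],"rot":[0,0,0],"grip":0.0}
    - {"translation":[0,0,0.003],"rot":[0,0,0],"grip":0.0}
    - {"translation":[0,0,0],"rot":[0,0,0],"grip":0.0}
    - {"translation":[0,0,0],"rot":[0,0,0],"grip":0.0}

```text
t: 6.75
eef_pos: [0.5197, -0.2507, 0.1037]
tool_rot: [0.0, 0.992, -0.123, 0.001]
contact_force: [-0.2, 0.3, 0.7]
gripper_width: 0.0
```

```bash
python3 - <<'E'
from station import *
from h import *
o=get_obs();print(o["t"],o["eef_pos"],o["contact_force"],o["gripper_width"])
c=read_camera("wrist");cv2.imwrite("pics/wrist6.png",cv2.cvtColor(c["pixels"],cv2.COLOR_RGB2BGR))
psi=np.radians(-14.2);X=np.array([np.cos(psi),np.sin(psi)]);Y=np.array([-X[1],X[0]]);O=np.array([.5842,-.1862])
d=o["eef_pos"][:2]-O;print(d@X,d@Y)
E
```

```text
6.75 [ 0.51968267 -0.25073035  0.1036597 ] [-0.2424481   0.32102729  0.6697721 ] 7.191384424509836e-05
-0.04671625773320715 -0.07838522873099327
```

View pics/wrist6.png

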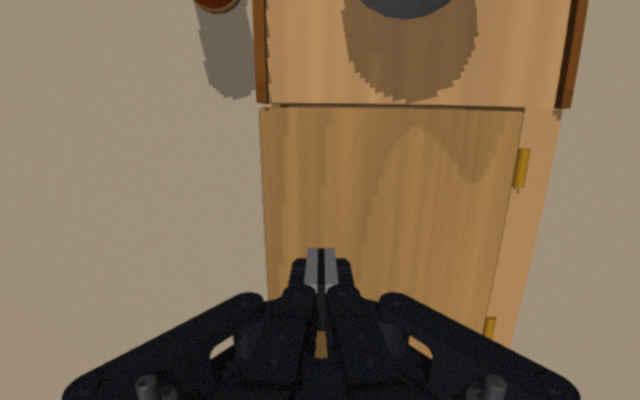

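>>> send_rows:
  commands:
    - {"translation":[-0.003,0.002,0.004],"rot":[0,0,0],"grip":0.0}
    - {"translation":[0,0,0.004],"rot":[0,0,0],"grip":0.0}
    - {"translation":[0,0,0.003],"rot":[0,0,0],"grip":0.0}
    - {"translation":[0,0,0.001],"rot":[0,0,0],"grip":0.0}
    - {"translation":[0,0,0.001],"rot":[0,0,0],"grip":0.0}

```text
t: 7.22
eef_pos: [0.515, -0.2519, 0.0893]
tool_rot: [0.0, 0.992, -0.123, -0.0]
contact_force: [-2.1, -2.5, 2.3]
gripper_width: 0.001
```

>>> send_rows:
  commands:
    - {"translation":[0,0,0.001],"rot":[0,0,0],"grip":0.0}
    - {"translation":[0,0,0.0005],"rot":[0,0,0],"grip":0.0}
    - {"translation":[0,0,0.0005],"rot":[0,0,0],"grip":0.0}
    - {"translation":[0,0,0],"rot":[0,0,0],"grip":0.0}
    - {"translation":[0,0,0],"rot":[0,0,0],"grip":0.0}

```text
t: 7.63
eef_pos: [0.5151, -0.2519, 0.0877]
tool_rot: [0.0, 0.992, -0.123, -0.0]
contact_force: [-2.8, -1.1, 6.8]
gripper_width: 0.0
```

Force is 6.8 N with the tip about 5.8 mm down, so the lid is at its stop. I'll release straight up.

>>> send_rows:
  commands:
    - {"translation":[0,0,-0.01],"rot":[0,0,0],"grip":0.0}
    - {"translation":[0,0,-0.03],"rot":[0,0,0],"grip":0.0}
    - {"translation":[0,0,-0.04],"rot":[0,0,0],"grip":0.0}
    - {"translation":[0,0,-0.04],"rot":[0,0,0],"grip":0.0}
    - {"translation":[0,0,-0.03],"rot":[0,0,0],"grip":0.0}

```text
t: 8.05
eef_pos: [0.5162, -0.2509, 0.241]
tool_rot: [-0.0, 0.992, -0.122, 0.002]
contact_force: [0.6, -0.4, -1.0]
gripper_width: 0.01
```

>>> send_rows:
  commands:
    - {"translation":[0,0.04,-0.01],"rot":[0,0,0],"grip":0.0}
    - {"translation":[0,0.04,0],"rot":[0,0,0],"grip":0.0}
    - {"translation":[0,0.04,0],"rot":[0,0,0],"grip":0.0}
    - {"translation":[0,0.04,0],"rot":[0,0,0],"grip":0.0}
    - {"translation":[0,0,0],"rot":[0,0,0],"grip":0.0}

```text
t: 8.47
eef_pos: [0.4716, -0.4159, 0.2476]
tool_rot: [0.002, 0.992, -0.128, -0.0]
contact_force: [-0.7, -0.6, 1.5]
gripper_width: 0.004
```

```bash
python3 - <<'E'
from station import *
from h import *
o=get_obs();print(o["t"],o["eef_pos"],o["contact_force"])
T=read_camera("top");S=read_camera("side")
a=cv2.cvtColor(T["pixels"],cv2.COLOR_RGB2BGR)[130:290,100:520];b=cv2.cvtColor(S["pixels"],cv2.COLOR_RGB2BGR)[80:340,130:470]
cv2.imwrite("pics/top9.png",cv2.resize(cv2.convertScaleAbs(a,alpha=1.5),None,fx=1.9,fy=1.9))
cv2.imwrite("pics/side9.png",cv2.resize(cv2.convertScaleAbs(b,alpha=1.5),None,fx=2.3,fy=2.3))
P=cloud(T);im=T["pixels"].astype(int);t=np.zeros(P.shape[:2],bool);t[160:240,360:430]=1
t&=(P[...,2]>.103)&(P[...,2]<.118)&(im[...,2]>im[...,0]-5)
q=P[t].mean(0);print(t.sum(),q)
psi=np.radians(-14.2);X=np.array([np.cos(psi),np.sin(psi)]);Y=np.array([-X[1],X[0]]);O=np.array([.5842,-.1862])
print((q[:2]-O)@X,(q[:2]-O)@Y)
def at(x,y,z=.08):
    u,v=proj(T,[*(O+x*X+y*Y),z]).round().astype(int);return np.median(P[v-1:v+2,u-1:u+2,2])
print("lid z mid/front",at(.0,-.08,.1),at(-.05,-.08,.12),at(-.05,-.13,.12))
s0=dict(np.load("side0.npz"));d=np.abs(S["pixels"].astype(int)-s0["pixels"]).sum(2)>60
print("diff px shortbox region",d[200:350,140:350].sum())
E
```

```text
8.4667 [ 0.47161182 -0.41589901  0.24760845] [-0.70016521 -0.64073269  1.54604419]
354 [ 0.58841959 -0.11791893  0.11116983]
-0.012659187663675872 0.06722986496255025
lid z mid/front 0.10781441934331593 0.13598281660763445 0.13781970971681456
diff px shortbox region 0
```

View pics/top9.png

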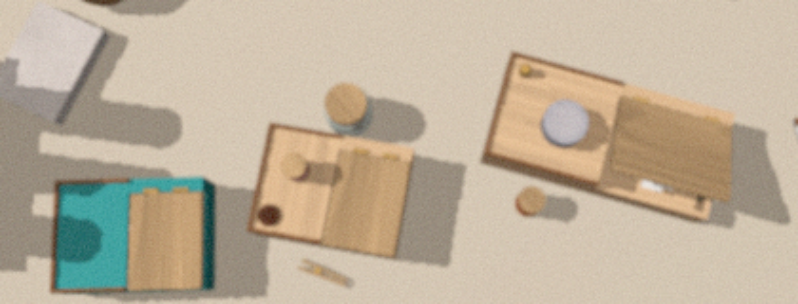

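View pics/side9.png

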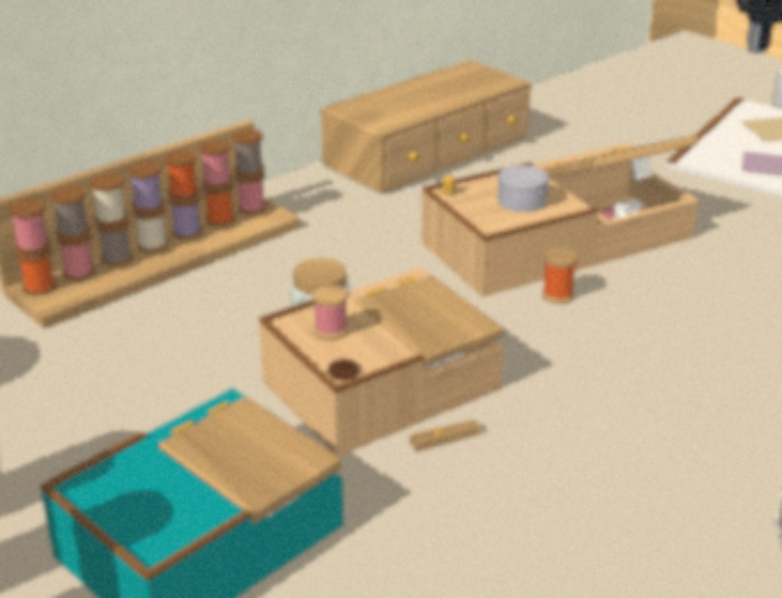

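The top view (crop) has the tin on the deck at (565,123) and the lid up at (672,145). The side view (crop) shows the lid ajar, and the short chest and other things where they were.

```bash
python3 -c "
from station import *
print(hand_in())"
```

```text
the job is handed in; nothing more can be done
None
```

The tin now stands on the long chest's fixed deck and the lid has sprung ajar. I handed the job in at about 8.5 s. The hand-in gave no verdict.

- **Tin:** I pushed it along the chest, cradled between the two part-open fingertips, without gripping or lifting it. It stands at about chest (-10, +65) mm, and its near edge is about 35 mm past the lid's edge. Its top is 111 mm above the table, so it sits flat on the deck.
- **Lid:** I pressed the front with closed fingers, about 6 mm down at 6.8 N, then lifted straight up. Its top measures about 136 mm above the table at the press point, up from 76.5 mm when shut.
- **Everything else:** The short chest is shut and its part of the side picture hasn't changed. The thimble, spools, jar, button and peg look unmoved. The arm is clear of everything.
- **Disagreements:** Positions I picked by hand in the side camera were about 8–10 mm off the top camera (up to 36 mm at one blurred corner). The wrist camera matched the top one to a few mm, so I used those two. Their final tin positions differ by about 4 mm, well inside the clearance.

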